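# Take the filter guard off the air cleaner and lay it in the wash tray

### The arm

A 6-joint arm with a two-finger parallel gripper is mounted at the origin on a cart in front of the work surface, level with it; the furniture and walls round the work are solid. World frame = base frame: x ahead of the robot, y to its left, z up, the work surface at z = 0. Lengths are in m, angles in rad, forces in N, time in s.
With the tool pointing down it reaches from about 0.35 to 0.775 m from the base axis. Payload 7.3 kg.
Tool frame: the origin (TCP) lies midway between the tips of the shut fingers; the grasp point (between the pads) lies 19 mm behind it; z points along the fingers, y is the direction in which the jaws open and shut (so a half turn about z gives the same grasp; the last joint's range is limited). The gripper opens to 92 mm and grips with 3 to 60 N. Pads are 19 mm wide; open, the fingers measure 130 mm over their backs; the gripper's body (75 mm by 190 mm) begins 47 mm behind the grasp point.
Start: joints at [-0.146, 0.342, 1.524, -0, 1.275, -0.146], TCP at [0.525, 0, 0.227] pointing down, gripper open.
Joint ranges: [-2.53, 2.53], [-0.77, 2.02], [0.04, 2.7], [-1, 4.14], [0.28, 2.66], [-3.11, 3.11]. Speed limits (rad/s): [2.57, 2.57, 3.14, 3.14, 3.14, 3.14].

### API

Orientations are given as [roll, pitch, yaw] about the fixed x, y, z axes, in that order (R = Rz(yaw) Ry(pitch) Rx(roll)).
In Python, from cell import robot gives the robot as it stands.
- The arm moves only by the shell command python3 -m crank 'ROWS' [FORCE]. ROWS is a JSON object of lists of equal length, an entry for each row: "claw": the opening, from 0 (shut) to 1 (fully open); "delta_pos": the shift along the tool's x, y, z in units of 25 mm (1.0 is 25 mm), a list of three; "roll": the turn about the tool's z in units of 6 degrees (1.0 is 6 degrees). In form: {"claw": [claw, ...], "delta_pos": [[dx, dy, dz], ...], "roll": [roll, ...]}. A call has exactly 8 rows; each row is the pose to reach, as a shift and turn from the pose commanded when the call began, along the tool's axes at that moment; what a row does not reach only later rows make up. A row lasts 1/12 s, in which the tool goes at most 41.7 mm and 7.16 degrees, less where a joint would pass 70% of its speed; a pose out of reach is approached as far as the arm can. A call with a gripper value outside its range is refused whole. The fingers move at their own pace and stop on an object; FORCE is the grip in N (left out, the last holds). Time passes only in rows, so rows that repeat a pose let the fingers close, or fill a call up. It gives the time, the measured TCP pose, the force and the opening at its end, in the units of the state.
- robot.observe(): the state, without advancing time (a new reading comes with each control period).
- robot.read_camera(name): name is "scene" or "side" or "wrist"; returns a dict with "color" (480x640x3 uint8, blue, green, red), "fx", "fy", "cx", "cy" (pixels), "k1" (the pictures are not rectified: a ray, as slopes to the right and down, at radius r is drawn at 1 + k1 r^2 times it, then the intrinsics apply), "rvec" (rotation vector, rad) and "tvec" (3), from world to camera coordinates, as OpenCV has them; the wrist camera has in their place "hand_eye" (4x4, takes a point from camera to tool coordinates, whose origin is the TCP and whose axes are the flange's). Camera axes: x right, y down, z forward; pixel columns grow to the right and rows downward; lengths in m; the calibration is good to about 2 mm. A picture is of the moment at which its call begins: read the wrist's pose just before it. There is no depth.
- robot.hand_in(): hands the job in, once; it reports no verdict.
The state is a dict: "time": time; "qpos": joint angles; "qvel": joint speeds; "joint_efforts": joint torques, N m; "tool_pos": TCP position; "tool_rot": TCP orientation; "contact_force": force on the tool from outside, world axes, zero at the start; "torque": the same for the moment, N m; "opening": finger opening in m.
Only numpy, scipy, OpenCV 4.12 (cv2) and the standard library are available. Lean on these libraries where they do the work, as an engineer would, in place of code of your own. Each camera call takes 0.05 s, during which the arm holds its last target.

### The job

The steel filter guard on the sloping front of the bench air cleaner is due for washing: slide it up by its handle until its keyholes clear the two screw heads, lift it off, and lay it flat in the white wash tray with the handle upwards. Set it down, do not drop it, and do not push the things around it out of place.

Things in the scene. Friction and masses are not known exactly. Their poses are not given: they have to be found in the camera images.
- guard_handle (a point): Middle of the filter guard's black flat-sided grip bar: 12 mm wide along x, 10 deep along z, 88 long along y, on two round posts (10 mm) at y = +-37 mm; 36 mm in front of the sheet's front. Axes are the guard's: x to its top edge (up the slope while it hangs), y along the bar, z out of its front. The guard is loose steel, 0.18 to 0.36 kg.
- filter_guard: The guard's vented sheet, 120 (x) x 160 (y) x 4 mm; origin mid-back, 40 mm behind the handle point, same axes. Keyholes at y = +-60 mm: 26 mm round hole at x = 11 mm, with a 12 mm slot running on to x = 42 mm. It hangs with the screws in the slots' upper ends, so it must slide 27 mm (23 to 31) along +x before the heads fit the holes; then it comes off along +z, free after 20 mm.
- intake_face: Sloping face of the air cleaner, fixed. Origin on the face behind the middle of the hung guard; x up the slope, y along the face, z out of it, 40 degrees from vertical, leaning to the robot. Two shoulder screws at x = 38, y = +-60 mm: shank 8 mm, head 18 mm wide, its top 17.5 mm off the face. The guard hangs 3 mm off the face on a gasket: handle point at z = 43 mm.
- air_cleaner: White wedge-shaped housing, fixed, 190 deep (x) x 200 wide (y) x 155 mm high; its low front (-x) is towards the robot. Origin: centre of its underside, on the bench. The slope rises from 43 mm high at the front to a flat top 155 mm high over the rear 50 mm.
- wash_tray: Open white plastic tray, fixed on the bench, outside 200 (x) x 240 (y) x 40 mm high, walls and floor 5 mm, so 190 x 230 mm inside. Origin: centre of its underside, on the bench. With the guard flat on its floor, handle up, the handle point is 45 mm above the bench.
- tape_green: Bystander: roll of marking tape 77 mm wide, 19 mm high, beside the air cleaner. Origin: centre of its underside.
- small_bottle: Bystander: small reagent bottle, 42 mm wide, 68 mm high, on the other side of the air cleaner. Origin: centre of its underside.
- petri_dish: Bystander: single dish 61 mm wide, 15 mm high, beside the tray. Origin: centre of its underside.
- wash_bottle: Bystander: squeeze bottle with a spout, 110 x 67 x 204 mm high, right of the tray. Origin: on its underside, 21 mm off the body's middle.

How it is judged:
By the outcome, as a careful person would: the job done as asked, in the order asked, and still so for the second after the job is handed in, with the robot touching nothing.
It also fails if it takes over 45 s, if anything falls off the work surface, if the arm or the gripper's body presses on something with over 40 N, if the wrist force passes 120 N, or if a joint passes its speed limit or range.

## Working session

There is one attempt and no reset: what is moved stays moved. The work goes in short steps, Python scripts to look and compute and a shell command to move; the robot and the scene stay as the last step left them, time stands still between calls to the robot, and variables do not carry over. Pictures are saved under pics/ and viewed, and the job is handed in when it is done.

```bash
ls; mkdir -p pics
python3 - <<'E'
from cell import robot
import cv2
s=robot.observe()
for k in s: print(k,s[k])
for n in ["scene","side","wrist"]:
    c=robot.read_camera(n); cv2.imwrite(f"pics/{n}0.png",c["color"])
    print(n,{k:c[k] for k in c if k!="color"})
E
```

```text
pics
time 0.0
qpos [-1.45988288e-01  3.42728818e-01  1.52504224e+00 -1.03945709e-05
  1.27539974e+00 -1.46019196e-01]
qvel [-6.07529651e-04  2.14623239e-03 -2.49547503e-05  3.17455194e-04
 -1.74731095e-03 -1.35775226e-04]
joint_efforts [ 7.61924657e-04 -4.31245601e+01 -2.44219762e+01  7.17750052e-02
  5.59406646e-02 -1.04314388e-04]
tool_pos [5.24579827e-01 8.69900884e-05 2.26033002e-01]
tool_rot [-3.14002985e+00 -2.19787964e-04  1.57083010e+00]
contact_force [-0.33933294  0.20355248  0.00180191]
torque [-2.18840903e-02  1.45102776e-02 -3.30767661e-05]
opening 0.09161573917746439
scene {'fx': 493.8655961015511, 'fy': 493.8655961015511, 'cx': 321.3590663115679, 'cy': 238.24283625087477, 'k1': -0.08324489036782884, 'rvec': array([ 1.16177946, -1.99509707,  1.18744441]), 'tvec': array([-0.0546395 ,  0.40550368,  0.42525418])}
side {'fx': 433.2395144351287, 'fy': 433.2395144351287, 'cx': 310.7576857155378, 'cy': 233.78301591875393, 'k1': -0.027075660716753505, 'rvec': array([ 0.43773002, -2.47145671,  1.59292805]), 'tvec': array([0.40212437, 0.31377717, 0.43448628])}
wrist {'fx': 429.63351737619547, 'fy': 429.63351737619547, 'cx': 310.7077315302165, 'cy': 237.00930186687933, 'k1': -0.08300880132993542, 'hand_eye': array([[ 2.30982922e-04, -9.67901611e-01, -2.51329301e-01,
         6.74782537e-02],
       [ 9.99999337e-01, -5.99827883e-05,  1.15004579e-03,
        -3.24479274e-04],
       [-1.12820661e-03, -2.51329400e-01,  9.67900955e-01,
        -1.58423811e-01],
       [ 0.00000000e+00,  0.00000000e+00,  0.00000000e+00,
         1.00000000e+00]])}
```

View pics/scene0.png

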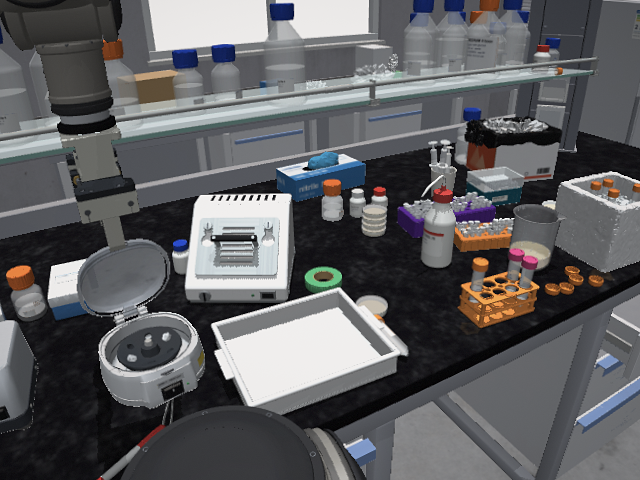

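View pics/side0.png

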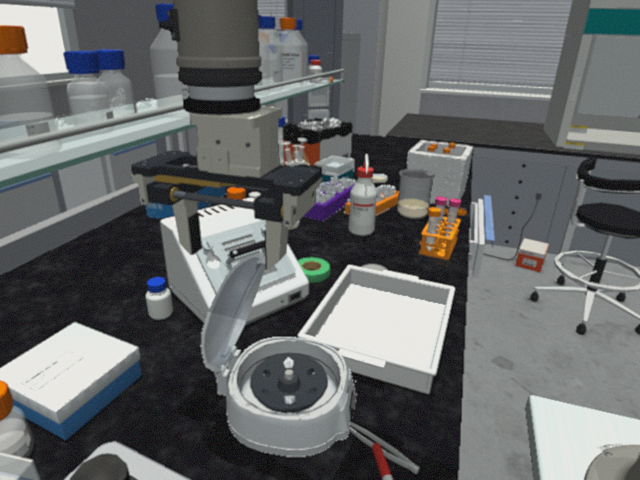

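View pics/wrist0.png

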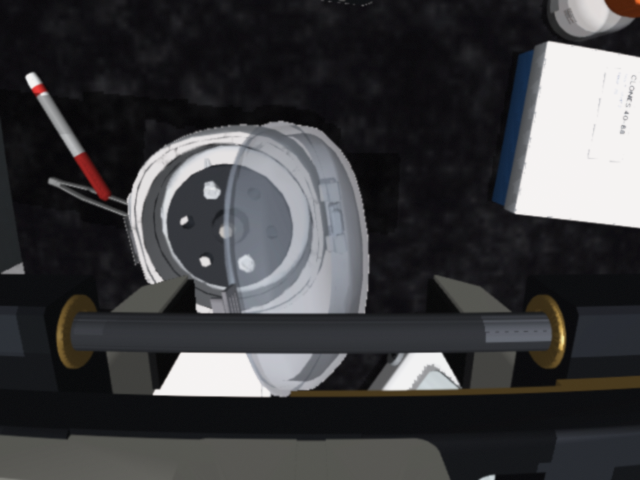

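The scene view shows the guard's black handle at about (235,239), the tray at about (305,345), an open centrifuge at about (150,330), and a green tape roll at (323,279). The side view shows the handle near (250,249), partly beside the gripper finger. Next I'll zoom in and measure.

```bash
cat > h.py <<'E'
import numpy as np, cv2
from scipy.spatial.transform import Rotation as Ro
def cam(robot,name):
    s=robot.observe(); c=robot.read_camera(name)
    if name=="wrist":
        T=np.eye(4); T[:3,:3]=Ro.from_euler('xyz',s["tool_rot"]).as_matrix(); T[:3,3]=s["tool_pos"]
        c["M"]=T@c["hand_eye"]
    else:
        T=np.eye(4); T[:3,:3]=cv2.Rodrigues(c["rvec"])[0]; T[:3,3]=c["tvec"]; c["M"]=np.linalg.inv(T)
    c["K"]=np.array([[c["fx"],0,c["cx"]],[0,c["fy"],c["cy"]],[0,0,1]])
    c["D"]=np.array([c["k1"],0,0,0])
    return c
def ray(c,uv):
    p=cv2.undistortPoints(np.array([[uv]],float),c["K"],c["D"])[0,0]
    d=c["M"][:3,:3]@np.array([p[0],p[1],1]); return c["M"][:3,3],d/np.linalg.norm(d)
def onz(c,uv,z):
    o,d=ray(c,uv); return o+d*(z-o[2])/d[2]
def tri(c1,u1,c2,u2):
    o1,d1=ray(c1,u1);o2,d2=ray(c2,u2)
    t=np.linalg.lstsq(np.c_[d1,-d2],o2-o1,rcond=None)[0]
    a,b=o1+t[0]*d1,o2+t[1]*d2
    return (a+b)/2,np.linalg.norm(a-b)
def proj(c,P):
    W=np.linalg.inv(c["M"]); 
    return cv2.projectPoints(np.array(P,float).reshape(-1,1,3),cv2.Rodrigues(W[:3,:3])[0],W[:3,3],c["K"],c["D"])[0][:,0]
E
python3 - <<'E'
from cell import robot
from h import *
np.set_printoptions(precision=4,suppress=True)
import pickle
C={n:cam(robot,n) for n in ["scene","side"]}
pickle.dump(C,open("c0.pkl","wb"))
for n in C: print(n,C[n]["M"][:3,3])
a=C["scene"]["color"][185:310,180:310]; cv2.imwrite("pics/sc_z.png",cv2.resize(a,None,fx=4.7,fy=4.7,interpolation=cv2.INTER_CUBIC))
a=C["side"]["color"][190:320,150:330]; cv2.imwrite("pics/si_z.png",cv2.resize(a,None,fx=4,fy=4,interpolation=cv2.INTER_CUBIC))
E
```

```text
scene [-0.1949  0.0332  0.556 ]
side [0.2983 0.3862 0.4591]
```

View pics/sc_z.png

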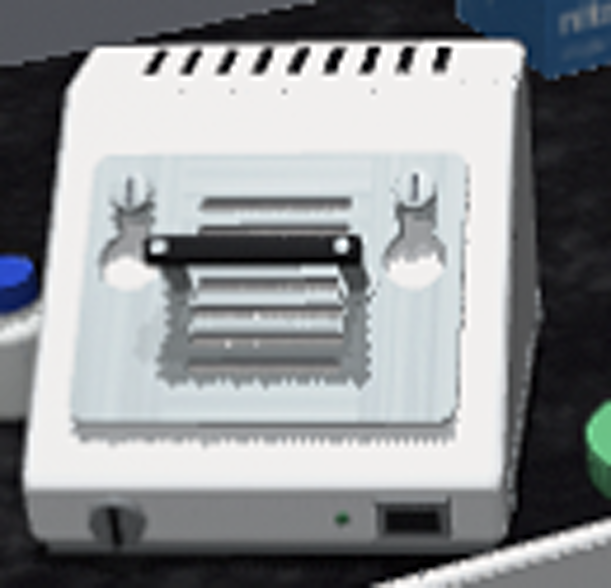

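View pics/si_z.png

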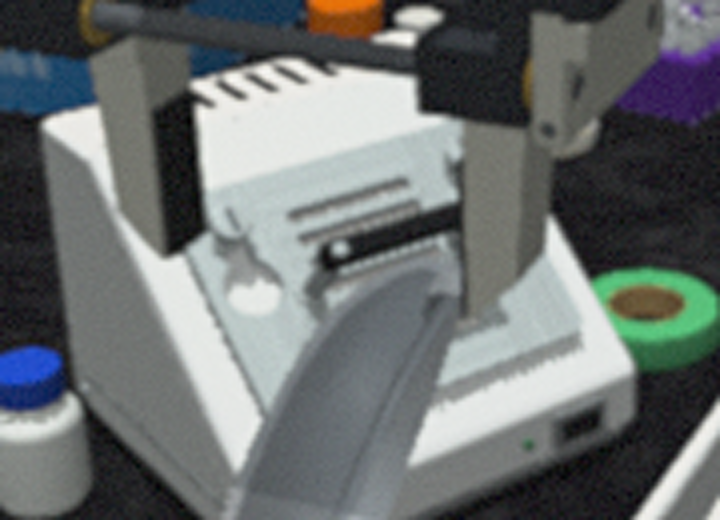

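The zoomed scene view shows both dots on the handle bar and both screw heads. In the side view the finger hides the bar's right end. I'll triangulate and check against the given sizes.

```bash
python3 - <<'E'
from h import *
import pickle
np.set_printoptions(precision=4,suppress=True)
C=pickle.load(open("c0.pkl","rb")); a,b=C["scene"],C["side"]
S=lambda u,v:(180+(u-2)/4.7,185+(v-2)/4.7)
D=lambda u,v:(150+(u-2)/4,190+(v-2)/4)
print("Ldot",tri(a,S(158,246),b,D(342,248)))
print("Lscrew",tri(a,S(130,190),b,D(235,220)))
fl=onz(a,S(28,540),0);fr=onz(a,S(505,548),0)
print("front corners z0",fl,fr,np.linalg.norm(fl-fr))
print("side front corner right",onz(b,D(632,425),0), "z.043?",tri(a,S(505,548),b,D(632,425)))
print("top guesses z.155: ",onz(a,S(98,48),.155),onz(a,S(525,45),.155))
P=tri(a,S(158,246),b,D(342,248))[0]
print("Rdot at same z",onz(a,S(342,244),P[2]),np.linalg.norm(onz(a,S(342,244),P[2])-P))
print("Rscrew same z",onz(a,S(415,187),tri(a,S(130,190),b,D(235,220))[0][2]))
# tray rim corners z=.04
for n,p in dict(L=(213,325),T=(341,291),R=(396,352),B=(270,410)).items(): print("tray rim",n,onz(a,p,.04))
for n,p in dict(L=(349,268),T=(453,283),R=(433,385),B=(303,338)).items(): print("tray rim side",n,onz(b,p,.04))
print("lid top",tri(a,(135,243),b,(252,262)))
print("tape",onz(a,(323,281),.019),"bottle",onz(a,(181,244),.068), "petri",onz(a,(372,305),.015))
print("washb",onz(a,(437,262),0))
E
python3 - <<'E'
import cv2
for n,r in dict(scene=(200,70,220,420),side=(255,180,300,480)).items():pass
s=cv2.imread("pics/scene0.png")[270:420,190:420]; cv2.imwrite("pics/tr1.png",cv2.resize(s,None,fx=3.4,fy=3.4))
s=cv2.imread("pics/side0.png")[230:460,190:470]; cv2.imwrite("pics/tr2.png",cv2.resize(s,None,fx=2.5,fy=2.5))
E
```

```text
Ldot (array([ 0.625 , -0.1781,  0.1308]), np.float64(0.0017736638484658486))
Lscrew (array([ 0.6792, -0.1834,  0.1316]), np.float64(0.0018843322015167912))
front corners z0 [ 0.6431 -0.1099  0.    ] [ 0.5365 -0.2823  0.    ] 0.20271556118175835
side front corner right [ 0.5352 -0.2883  0.    ] z.043? (array([ 0.5322, -0.2806,  0.0043]), np.float64(0.0017975587893302395))
top guesses z.155:  [ 0.7793 -0.2024  0.155 ] [ 0.6799 -0.3691  0.155 ]
Rdot at same z [ 0.5865 -0.2418  0.1308] 0.07443677640698249
Rscrew same z [ 0.6173 -0.2868  0.1316]
tray rim L [ 0.4838 -0.1202  0.04  ]
tray rim T [ 0.4625 -0.3605  0.04  ]
tray rim R [ 0.273  -0.3471  0.04  ]
tray rim B [ 0.2628 -0.1286  0.04  ]
tray rim side L [ 0.4717 -0.3544  0.04  ]
tray rim side T [ 0.2726 -0.3689  0.04  ]
tray rim side R [ 0.2841 -0.0838  0.04  ]
tray rim side B [ 0.4808 -0.1159  0.04  ]
lid top (array([ 0.516 , -0.0284,  0.2087]), np.float64(0.0004119615173836684))
tape [ 0.5382 -0.3639  0.019 ] bottle [ 0.7483 -0.1391  0.068 ] petri [ 0.4248 -0.4054  0.015 ]
washb [ 0.5029 -0.631   0.    ]
```

View pics/tr1.png

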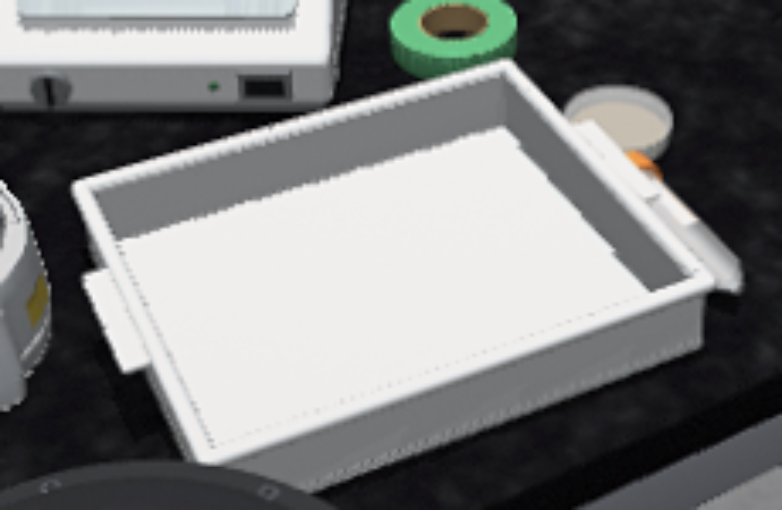

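View pics/tr2.png

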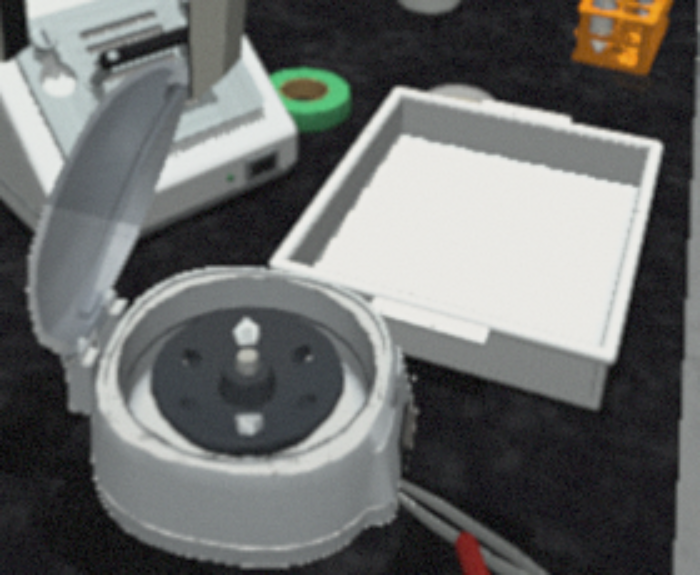

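Run:
```python
from h import *
import pickle
np.set_printoptions(precision=4,suppress=True)
C=pickle.load(open("c0.pkl","rb")); a,b=C["scene"],C["side"]
sc=[(212,324.4),(340,288.2),(399.7,350.9),(248.8,405.9)]; si=[(299.2,334.8),(350,266),(454.8,287.2),(434.8,374)]
Q=[]
for p,q in zip(sc,si):
    print(onz(a,p,.04)[:2],onz(b,q,.04)[:2],tri(a,p,b,q)); Q.append((onz(a,p,.04)+onz(b,q,.04))/2)
Q=np.array(Q); print("ctr",Q.mean(0)); 
for i in range(4): e=Q[i]-Q[(i+1)%4]; print(np.linalg.norm(e),np.degrees(np.arctan2(e[1],e[0])))
print(cv2.minAreaRect(np.float32(Q[:,:2]*1000)))
```

```text
[ 0.4863 -0.1192] [ 0.489  -0.1211] (array([ 0.4882, -0.12  ,  0.0397]), np.float64(0.0021273019639373386))
[ 0.4715 -0.3637] [ 0.472  -0.3631] (array([ 0.4722, -0.3642,  0.0394]), np.float64(1.2750923281500445e-06))
[ 0.2722 -0.3536] [ 0.2686 -0.3543] (array([ 0.2691, -0.351 ,  0.0426]), np.float64(0.0013126736080254224))
[ 0.284 -0.106] [ 0.2837 -0.1061] (array([ 0.2837, -0.1059,  0.0402]), np.float64(0.00013646229544741348))
ctr [ 0.3784 -0.2359  0.04  ]
0.2438089172804043 86.26241608311372
0.20155609177903056 -2.6976815139841612
0.2482676009687779 -93.10649252070507
0.20425892472477675 176.04203972845048
((379.0848083496094, -235.53346252441406), (248.26763916015625, 204.23638916015625), 86.89350891113281)
```

```bash
python3 -m crank '{"claw":[1,1,1,1,1,1,1,1],"delta_pos":[[0,0,-1.2],[-1,0.4,-1.2],[-2.2,0.9,-1.2],[-3.5,1.4,-1.2],[-4.8,1.9,-1.2],[-6,2.4,-1.2],[-7.2,2.9,-1],[-8.2,3.3,-1]],"roll":[0,-1,-2,-3,-4,-5,-6,-7]}' 60
cat > st.py <<'E'
from cell import robot
from h import *
import sys
np.set_printoptions(precision=4,suppress=True)
def goal(P,yawdeg=None):
    s=robot.observe(); R=Ro.from_euler('xyz',s["tool_rot"]).as_matrix()
    d=R.T@(np.array(P)-s["tool_pos"])/.025
    yaw=np.degrees(s["tool_rot"][2])
    print("t",s["time"],"pos",s["tool_pos"],"yaw",yaw,"delta units",d,"roll units",None if yawdeg is None else -(((yawdeg-yaw+180)%360)-180)/6)
if __name__=="__main__":
    goal([float(v) for v in sys.argv[1:4]],float(sys.argv[4]))
E
python3 st.py 0.6086 -0.2117 0.18 149
```

```text
time: 0.92
tool_pos: [0.6077, -0.2071, 0.2505]
tool_rot: [-3.141, -0.001, 2.308]
contact_force: [-0.0, -0.0, 1.7]
opening: 0.0918
t 0.9167 pos [ 0.6077 -0.2071  0.2505] yaw 132.2456910942793 delta units [-0.1634 -0.0933  2.8215] roll units -2.7923848176201176
```

```bash
python3 -m crank '{"claw":[1,1,1,1,1,1,1,1],"delta_pos":[[-0.1,0,0.5],[-0.16,-0.09,1],[-0.16,-0.09,1.5],[-0.16,-0.09,2],[-0.16,-0.09,2.2],[-0.16,-0.09,2.2],[-0.16,-0.09,2.2],[-0.16,-0.09,2.2]],"roll":[-1,-2,-2.8,-2.8,-2.8,-2.8,-2.8,-2.8]}'
python3 st.py 0.6086 -0.2117 0.108 149
python3 - <<'E'
from cell import robot
from h import *
import pickle
C={n:cam(robot,n) for n in ["wrist","scene","side"]}
pickle.dump(C,open("c1.pkl","wb"))
cv2.imwrite("pics/w1.png",C["wrist"]["color"])
cv2.imwrite("pics/s1.png",cv2.resize(C["scene"]["color"][110:310,130:330],None,fx=3,fy=3,interpolation=cv2.INTER_CUBIC))
cv2.imwrite("pics/d1.png",cv2.resize(C["side"]["color"][150:330,130:340],None,fx=3.3,fy=3.3,interpolation=cv2.INTER_CUBIC))
E
```

```text
time: 1.58
tool_pos: [0.609, -0.2095, 0.1977]
tool_rot: [3.141, 0.002, 2.597]
contact_force: [-1.0, -0.2, 0.3]
opening: 0.0915
t 1.5833 pos [ 0.609  -0.2095  0.1977] yaw 148.79401008809396 delta units [-0.027  -0.0824  3.5891] roll units -0.03433165198434077
```

View pics/w1.png

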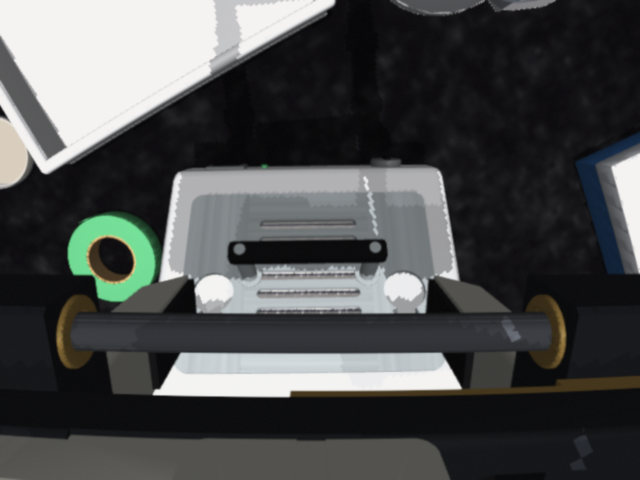

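View pics/s1.png

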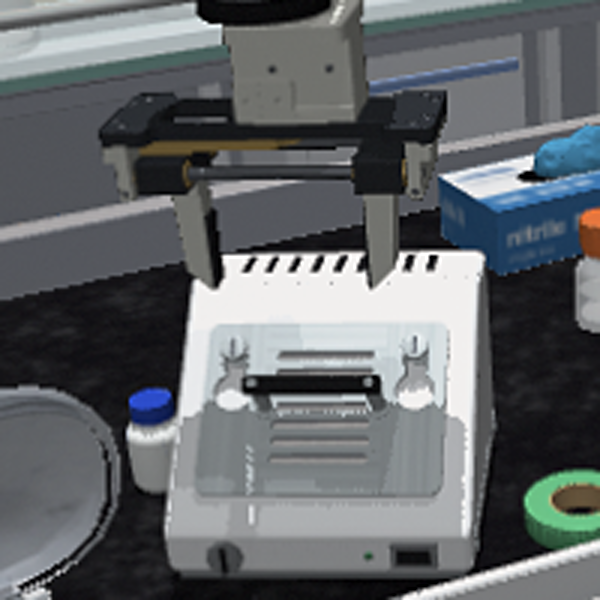

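View pics/d1.png

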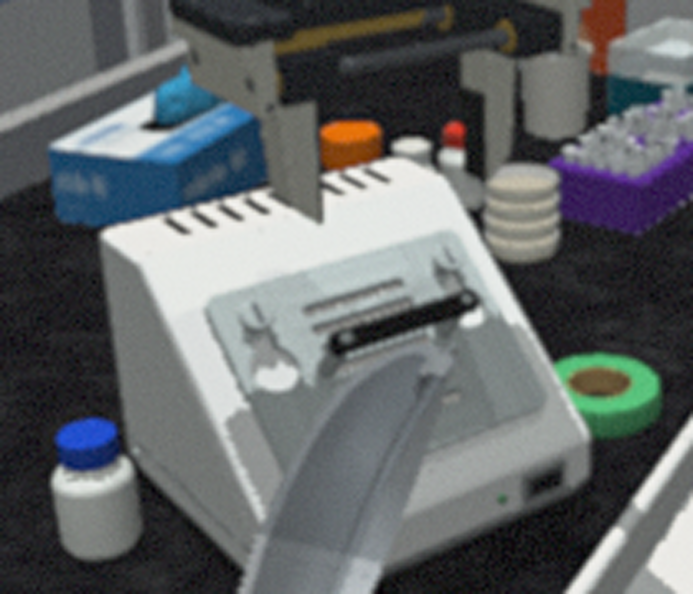

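The wrist view shows the bar level in the image, with ends at (228,251) and (387,250) and dots at (239,249) and (376,247). Both dots are now visible in all three views.

Run:
```python
from h import *
import pickle
np.set_printoptions(precision=4,suppress=True)
C=pickle.load(open("c1.pkl","rb")); w,a,b=C["wrist"],C["scene"],C["side"]
def multi(L):
    A=np.zeros((3,3));B=np.zeros(3)
    for c,u in L:
        o,d=ray(c,u);M=np.eye(3)-np.outer(d,d);A+=M;B+=M@o
    P=np.linalg.solve(A,B); print(P,[np.round(proj(c,P)[0]-u,1) for c,u in L]); return P
# black mask on wrist for bar
im=w["color"][225:275,210:410].max(2); m=(im<50).astype(np.uint8)
n,l,s,ce=cv2.connectedComponentsWithStats(m); i=1+s[1:,4].argmax(); print("bar comp",s[i],ce[i]+[210,225])
SC=lambda u,v:(130+(u-1)/3,110+(v-1)/3); SD=lambda u,v:(130+(u-1)/3.3,150+(v-1)/3.3)
L=multi([(w,(376,247.5)),(a,SC(251,383)),(b,SD(345,339))])
R=multi([(w,(239,249)),(a,SC(369,382)),(b,SD(468,298))])
e=L-R; print(np.linalg.norm(e),np.degrees(np.arctan2(e[0],e[1])))
mid=(L+R)/2; n=np.array([-.551,.331,.766]); print("handle",mid-.005*n)
print("wrist ends z.127", onz(w,(228.5,251),.130),onz(w,(387,250),.130))
```

```text
bar comp [  18   15  159   25 3333] [307.3336 251.8605]
[ 0.6259 -0.1778  0.1293] [array([-0.3,  0.8]), array([-0.3, -0.3]), array([0.4, 0.4])]
[ 0.5873 -0.2424  0.1301] [array([-0.1,  0.6]), array([-0.2, -0.4]), array([0.3, 0.5])]
0.07523075818532259 30.856271212127783
handle [ 0.6093 -0.2117  0.1259]
wrist ends z.127 [ 0.585  -0.2478  0.13  ] [ 0.6297 -0.1729  0.13  ]
```

```bash
python3 -m crank '{"claw":[1,1,1,1,1,1,1,1],"delta_pos":[[0,-0.08,0.5],[0,-0.08,1],[0,-0.08,1.5],[0,-0.08,1.9],[0,-0.08,2.1],[0,-0.08,2.1],[0,-0.08,2.1],[0,-0.08,2.1]],"roll":[0,0,0,0,0,0,0,0]}'
python3 st.py 0.6093 -0.2117 0.107 149.1
python3 - <<'E'
from cell import robot
from h import *
import pickle
C={n:cam(robot,n) for n in ["wrist","scene"]}
cv2.imwrite("pics/w2.png",C["wrist"]["color"])
cv2.imwrite("pics/s2.png",cv2.resize(C["scene"]["color"][150:300,160:310],None,fx=4,fy=4,interpolation=cv2.INTER_CUBIC))
E
```

```text
time: 2.4
tool_pos: [0.608, -0.2114, 0.1451]
tool_rot: [3.141, 0.002, 2.597]
contact_force: [0.8, 0.7, -0.1]
opening: 0.0916
t 2.4 pos [ 0.608  -0.2114  0.1451] yaw 148.80061084535308 delta units [-0.05    0.017   1.5257] roll units -0.049898192441152865
```

View pics/w2.png

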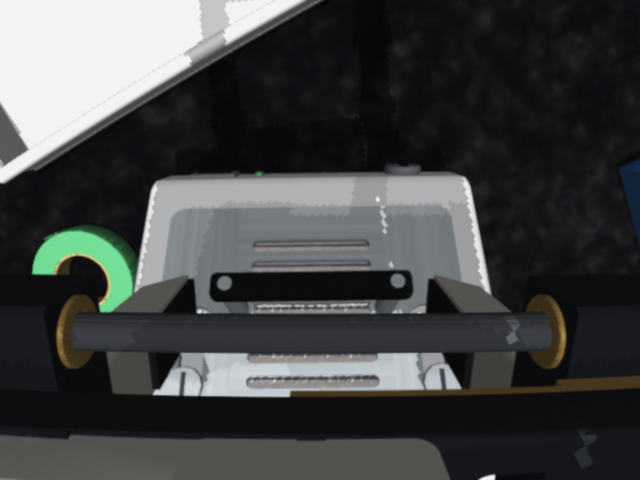

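View pics/s2.png

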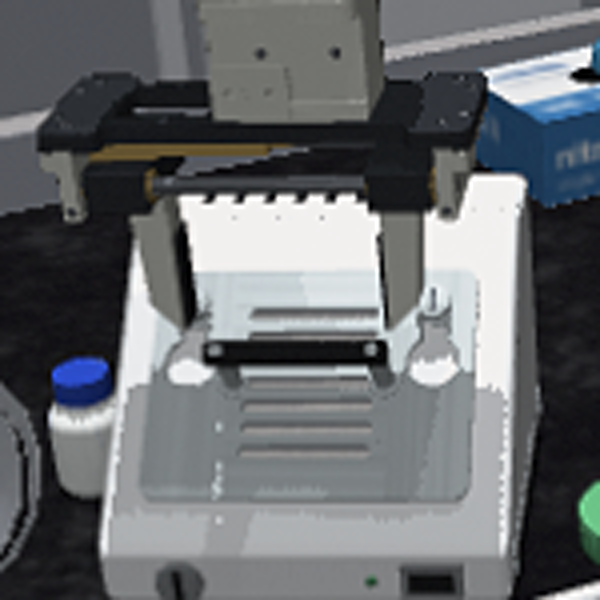

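The bar spans 210 to 413 in the wrist view, centred between the fingers (193 to 432). Going down over the bar ends.

```bash
python3 -m crank '{"claw":[1,1,1,1,1,1,1,1],"delta_pos":[[-0.05,0.03,0.2],[-0.05,0.03,0.4],[-0.05,0.03,0.6],[-0.05,0.03,0.8],[-0.05,0.03,1],[-0.05,0.03,1.2],[-0.05,0.03,1.35],[-0.05,0.03,1.45]],"roll":[0,0,0,0,0,0,0,0]}'
python3 st.py 0.6093 -0.2117 0.107 149.1
python3 - <<'E'
from cell import robot
from h import *
C={n:cam(robot,n) for n in ["wrist","scene"]}
cv2.imwrite("pics/w3.png",C["wrist"]["color"][180:420])
cv2.imwrite("pics/s3.png",cv2.resize(C["scene"]["color"][150:300,160:310],None,fx=4,fy=4,interpolation=cv2.INTER_CUBIC))
E
```

```text
time: 3.17
tool_pos: [0.6087, -0.2111, 0.1072]
tool_rot: [-3.142, -0.001, 2.597]
contact_force: [-0.3, 0.4, 0.8]
opening: 0.0919
t 3.1667 pos [ 0.6087 -0.2111  0.1072] yaw 148.79931783775436 delta units [-0.0328 -0.0093  0.0073] roll units -0.050113693707605954
```

View pics/w3.png

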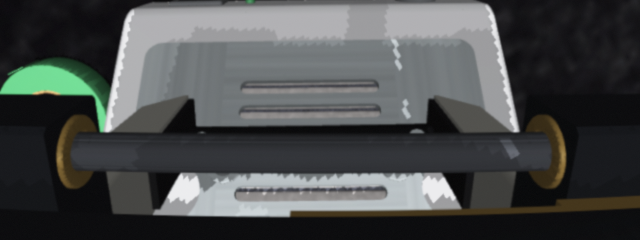

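View pics/s3.png

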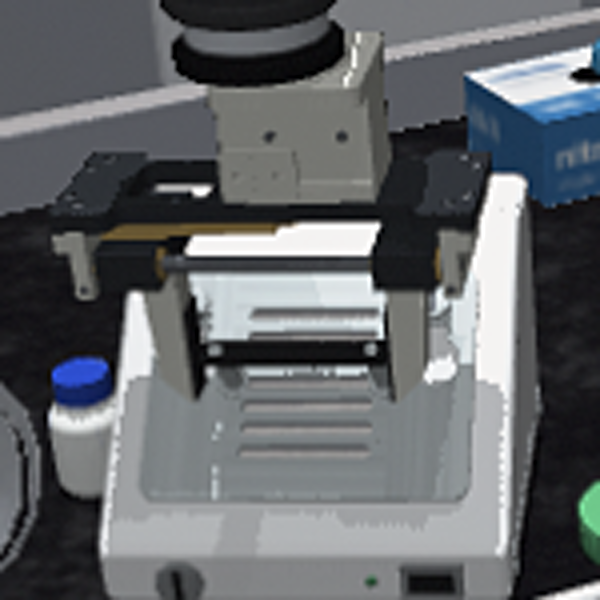

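The fingers straddle the bar with no contact force, so I'm gripping.

```bash
python3 -m crank '{"claw":[0.9,0.8,0.8,0.8,0.8,0.8,0.8,0.8],"delta_pos":[[0,0,0],[0,0,0],[0,0,0],[0,0,0],[0,0,0],[0,0,0],[0,0,0],[0,0,0]],"roll":[0,0,0,0,0,0,0,0]}' 60
python3 st.py 0.6093 -0.2117 0.107 149.1
```

```text
time: 3.93
tool_pos: [0.609, -0.2112, 0.1081]
tool_rot: [3.142, 0.0, 2.597]
contact_force: [0.1, -0.5, -1.1]
opening: 0.0867
t 3.9333 pos [ 0.609  -0.2112  0.1081] yaw 148.79592832614497 delta units [-0.0203 -0.0099  0.043 ] roll units -0.050678612309170035
```

```bash
python3 -m crank '{"claw":[0.8,0.8,0.8,0.8,0.8,0.8,0.8,0.8],"delta_pos":[[-0.11,0,-0.09],[-0.23,0,-0.19],[-0.35,0,-0.29],[-0.47,0,-0.4],[-0.6,0,-0.5],[-0.72,0,-0.6],[-0.83,0,-0.7],[-0.83,0,-0.7]],"roll":[0,0,0,0,0,0,0,0]}'
python3 - <<'E'
from cell import robot
from h import *
print(robot.observe()["tool_pos"]-np.array([.609,-.2112,.1081]),robot.observe()["contact_force"])
C={n:cam(robot,n) for n in ["scene","side"]}
a=cv2.resize(C["scene"]["color"][170:300,170:300],None,fx=3,fy=3,interpolation=cv2.INTER_CUBIC)
b=cv2.resize(C["side"]["color"][200:330,170:300],None,fx=3,fy=3,interpolation=cv2.INTER_CUBIC)
cv2.imwrite("pics/s4.png",np.hstack([a,b]))
E
```

```text
time: 4.6
tool_pos: [0.6274, -0.2223, 0.1261]
tool_rot: [3.141, 0.001, 2.597]
contact_force: [-1.2, 0.6, -0.6]
opening: 0.0867
[ 0.01836914 -0.01114354  0.01802164] [-1.19039437  0.62552841 -0.58302309]
```

View pics/s4.png

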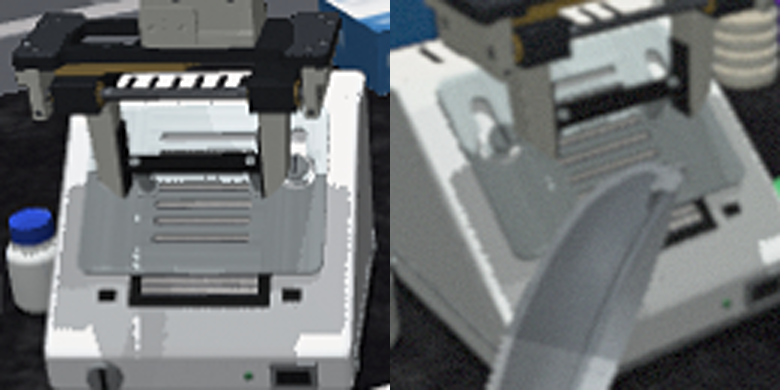

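The guard slid about 28 mm, and the screw heads now sit in the round holes (left one at about (300,165) in the left crop, and in both holes on the right). Lifting off along the face normal.

```bash
python3 -m crank '{"claw":[0.8,0.8,0.8,0.8,0.8,0.8,0.8,0.8],"delta_pos":[[0.09,0,-0.11],[0.18,0,-0.22],[0.27,0,-0.33],[0.37,0,-0.44],[0.47,0,-0.56],[0.58,0,-0.69],[0.68,0,-0.81],[0.77,0,-0.92]],"roll":[0,0,0,0,0,0,0,0]}'
python3 - <<'E'
from cell import robot
from h import *
C={n:cam(robot,n) for n in ["scene","side"]}
a=cv2.resize(C["scene"]["color"][170:300,170:300],None,fx=3,fy=3,interpolation=cv2.INTER_CUBIC)
b=cv2.resize(C["side"]["color"][200:330,170:300],None,fx=3,fy=3,interpolation=cv2.INTER_CUBIC)
cv2.imwrite("pics/s5.png",np.hstack([a,b]))
E
```

```text
time: 5.37
tool_pos: [0.61, -0.2118, 0.149]
tool_rot: [3.142, 0.0, 2.597]
contact_force: [-0.4, 0.3, -1.5]
opening: 0.0868
```

View pics/s5.png

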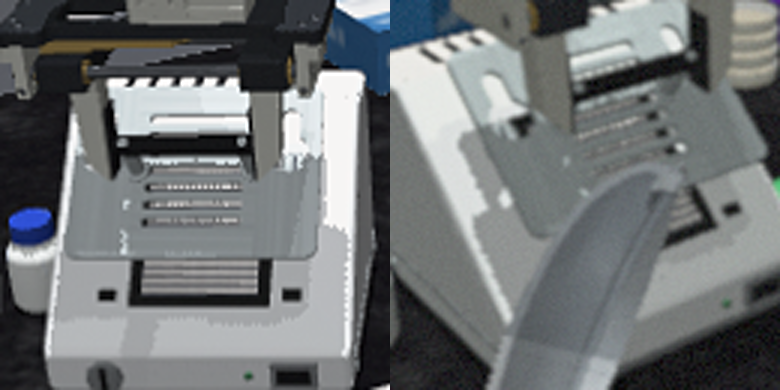

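The guard is free and held at its slope angle. Carrying it over the tray while turning to the tray's yaw.

```bash
python3 -m crank '{"claw":[0.8,0.8,0.8,0.8,0.8,0.8,0.8,0.8],"delta_pos":[[0.1,-0.1,-0.4],[0.4,-0.3,-0.8],[0.9,-0.7,-1],[1.5,-1.1,-1],[2.2,-1.6,-1],[2.9,-2.1,-1],[3.6,-2.6,-1],[4.2,-3,-1]],"roll":[0,-0.3,-0.6,-1,-1.4,-1.8,-2.2,-2.6]}'
python3 st.py 0.345 -0.2335 0.14 176.5
```

```text
time: 6.13
tool_pos: [0.4801, -0.2219, 0.1741]
tool_rot: [-3.141, 0.0, 2.871]
contact_force: [-0.2, 0.1, -2.4]
opening: 0.0868
t 6.1333 pos [ 0.4801 -0.2219  0.1741] yaw 164.509935040705 delta units [ 5.085  -1.8904  1.3641] roll units -1.998344159882502
```

Run:
```python
from cell import robot
from h import *
C={n:cam(robot,n) for n in ["scene","side"]}
a=cv2.resize(C["scene"]["color"],None,fx=.6,fy=.6)
b=cv2.resize(C["side"]["color"],None,fx=.6,fy=.6)
cv2.imwrite("pics/s6.png",np.hstack([a,b]))
```

```text
(no output)
```

View pics/s6.png

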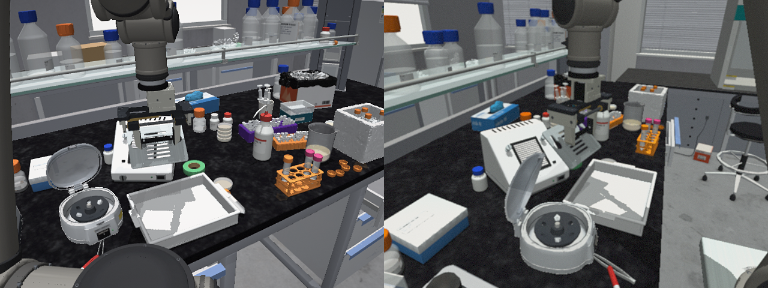

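```bash
python3 -m crank '{"claw":[0.8,0.8,0.8,0.8,0.8,0.8,0.8,0.8],"delta_pos":[[0.6,-0.2,0],[1.4,-0.5,0.1],[2.2,-0.8,0.3],[3,-1.1,0.6],[3.8,-1.4,0.9],[4.5,-1.7,1.2],[5,-1.87,1.36],[5.09,-1.89,1.36]],"roll":[-0.3,-0.6,-0.9,-1.2,-1.5,-1.8,-2,-2]}'
python3 st.py 0.345 -0.2335 0.06 176.5
python3 - <<'E'
from cell import robot
from h import *
import pickle
C={n:cam(robot,n) for n in ["scene","side","wrist"]}
pickle.dump(C,open("c7.pkl","wb"))
a=cv2.resize(C["scene"]["color"][200:420,180:420],None,fx=1.7,fy=1.7)
b=cv2.resize(C["side"]["color"][200:420,230:470],None,fx=1.7,fy=1.7)
cv2.imwrite("pics/s7.png",np.hstack([a[:,:400],b[:,:400]]))
cv2.imwrite("pics/w7.png",C["wrist"]["color"])
E
```

```text
time: 6.9
tool_pos: [0.3448, -0.2329, 0.1392]
tool_rot: [3.141, -0.001, 3.078]
contact_force: [0.0, 0.8, -1.9]
opening: 0.0871
t 6.9 pos [ 0.3448 -0.2329  0.1392] yaw 176.3388760116254 delta units [-0.013  -0.0278  3.1685] roll units -0.02685399806243538
```

View pics/s7.png

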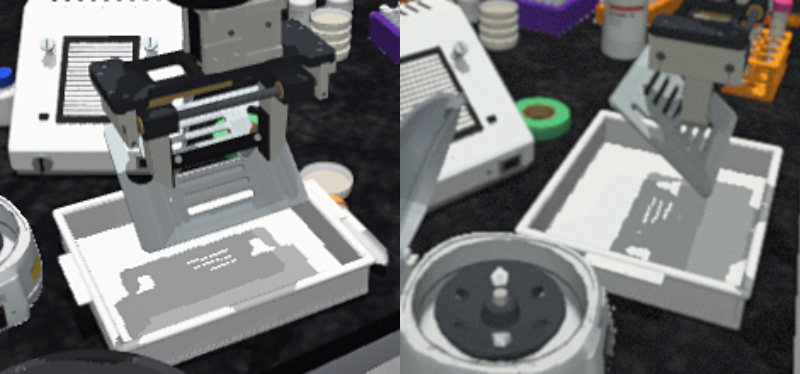

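View pics/w7.png

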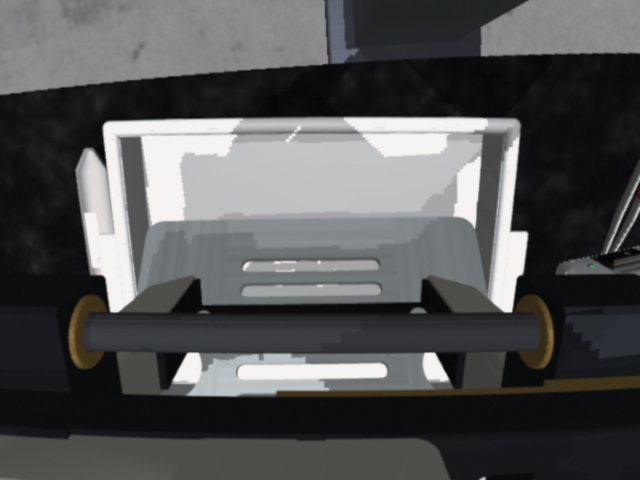

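The guard hangs tilted above the tray. Its low edge runs from (147,222) to (478,220) in the wrist view, inside the tray walls. Triangulating that edge to get the real tilt.

Run:
```python
from h import *
import pickle
np.set_printoptions(precision=4,suppress=True)
C=pickle.load(open("c7.pkl","rb")); w,a,b=C["wrist"],C["scene"],C["side"]
SC=lambda u,v:(180+u/1.7,200+v/1.7)
L=tri(w,(478,221),a,SC(148,250)); R=tri(w,(147,222),a,SC(306,203)); print(L,R,np.linalg.norm(L[0]-R[0]))
print(tri(b,(230+(708-400)/1.7,200+195/1.7),a,SC(148,250)))
T=np.array([.3448,-.2329,.1392+.019])
m=(L[0]+R[0])/2-T; xh=np.array([np.cos(np.radians(-3.6)),np.sin(np.radians(-3.6)),0])
print("edge rel bar: xh",m@xh,"z",m[2]," expect ~-.020,-.069 at 40deg; -.060,-.040 flat")
```

```text
(array([ 0.3269, -0.1532,  0.0955]), np.float64(0.007140113528376247)) (array([ 0.3222, -0.3138,  0.0851]), np.float64(0.004959723572794323)) 0.1610583461629748
(array([ 0.3284, -0.1572,  0.0922]), np.float64(0.0024184092733651546))
edge rel bar: xh -0.02013021901010843 z -0.06793156281305096  expect ~-.020,-.069 at 40deg; -.060,-.040 flat
```

The tilt is exactly 40° as expected. Lowering the edge close to the floor.

```bash
python3 -m crank '{"claw":[0.8,0.8,0.8,0.8,0.8,0.8,0.8,0.8],"delta_pos":[[0,0,0.4],[0,0,0.9],[0,0,1.4],[0,0,1.9],[0,0,2.4],[0,0,2.8],[0,0,3.1],[0,0,3.2]],"roll":[0,0,0,0,0,0,0,0]}'
python3 -m crank '{"claw":[0.8,0.8,0.8,0.8,0.8,0.8,0.8,0.8],"delta_pos":[[0,0,0.04],[0,0,0.08],[0,0,0.12],[0,0,0.12],[0,0,0.12],[0,0,0.12],[0,0,0.12],[0,0,0.12]],"roll":[0,0,0,0,0,0,0,0]}'
```

```text
time: 7.72
tool_pos: [0.347, -0.233, 0.0588]
tool_rot: [3.141, -0.0, 3.079]
contact_force: [-0.9, 0.1, -2.3]
opening: 0.0868
time: 8.38
tool_pos: [0.3464, -0.2331, 0.0566]
tool_rot: [-3.141, 0.0, 3.079]
contact_force: [-0.6, -0.4, -2.5]
opening: 0.087
```

```bash
python3 -m crank '{"claw":[0.8,0.8,0.8,0.8,0.8,0.8,0.8,0.8],"delta_pos":[[0,0,0.06],[-0.12,0,0.1],[-0.24,0,0.14],[-0.36,0,0.19],[-0.47,0,0.24],[-0.58,0,0.3],[-0.69,0,0.36],[-0.69,0,0.36]],"roll":[0,0,0,0,0,0,0,0]}' 15
python3 - <<'E'
from cell import robot
from h import *
C={n:cam(robot,n) for n in ["scene","side","wrist"]}
a=cv2.resize(C["scene"]["color"][200:420,180:420],None,fx=1.7,fy=1.7)
b=cv2.resize(C["side"]["color"][200:420,230:470],None,fx=1.7,fy=1.7)
cv2.imwrite("pics/s8.png",np.hstack([a[:,:400],b[:,:400]]))
E
```

```text
time: 9.05
tool_pos: [0.364, -0.2341, 0.0472]
tool_rot: [3.141, 0.0, 3.079]
contact_force: [0.5, 0.8, -0.1]
opening: 0.0875
```

View pics/s8.png

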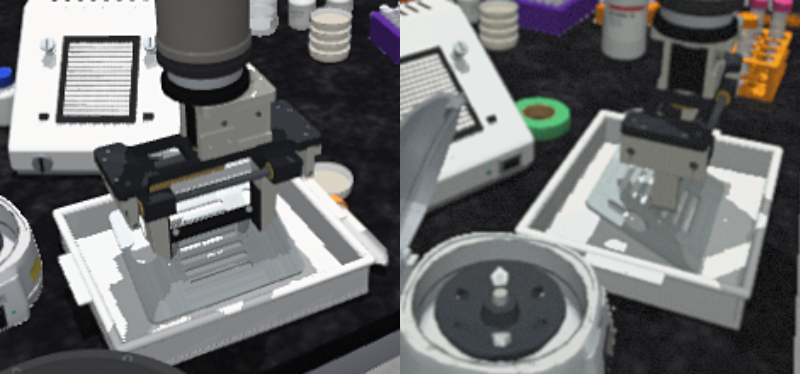

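It's pivoting as planned, with the low edge on the floor and the contact force near zero. Finishing the arc.

```bash
python3 -m crank '{"claw":[0.8,0.8,0.8,0.8,0.8,0.8,0.8,0.8],"delta_pos":[[-0.13,0,0.09],[-0.26,0,0.18],[-0.39,0,0.28],[-0.5,0,0.38],[-0.57,0,0.46],[-0.66,0,0.55],[-0.74,0,0.64],[-0.74,0,0.64]],"roll":[0,0,0,0,0,0,0,0]}'
python3 -m crank '{"claw":[0.8,0.8,0.8,0.8,0.8,0.8,0.8,0.8],"delta_pos":[[-0.05,0,0.07],[-0.1,0,0.14],[-0.14,0,0.2],[-0.14,0,0.22],[-0.14,0,0.22],[-0.14,0,0.22],[-0.14,0,0.22],[-0.14,0,0.22]],"roll":[0,0,0,0,0,0,0,0]}'
python3 - <<'E'
from cell import robot
from h import *
C={n:cam(robot,n) for n in ["scene","side","wrist"]}
a=cv2.resize(C["scene"]["color"][200:420,180:420],None,fx=1.7,fy=1.7)
b=cv2.resize(C["side"]["color"][200:420,230:470],None,fx=1.7,fy=1.7)
cv2.imwrite("pics/s9.png",np.hstack([a[:,:400],b[:,:400]]))
cv2.imwrite("pics/w9.png",C["wrist"]["color"])
E
```

```text
time: 9.87
tool_pos: [0.3823, -0.2352, 0.0311]
tool_rot: [3.142, 0.0, 3.079]
contact_force: [0.4, 0.3, -0.4]
opening: 0.0878
time: 10.53
tool_pos: [0.3856, -0.2356, 0.0261]
tool_rot: [-3.141, 0.001, 3.079]
contact_force: [1.4, -0.5, 1.3]
opening: 0.0877
```

View pics/s9.png

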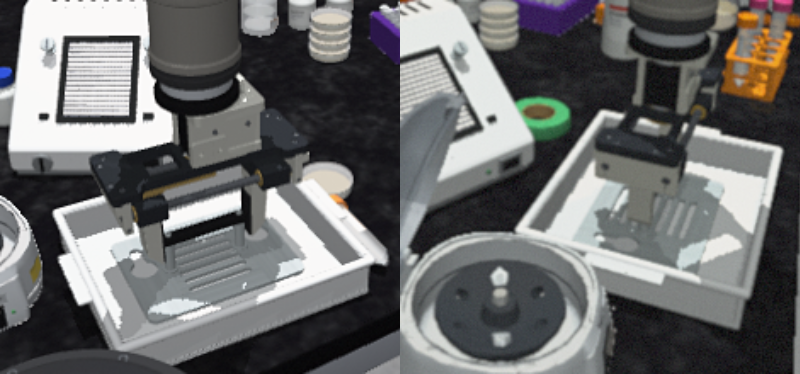

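View pics/w9.png

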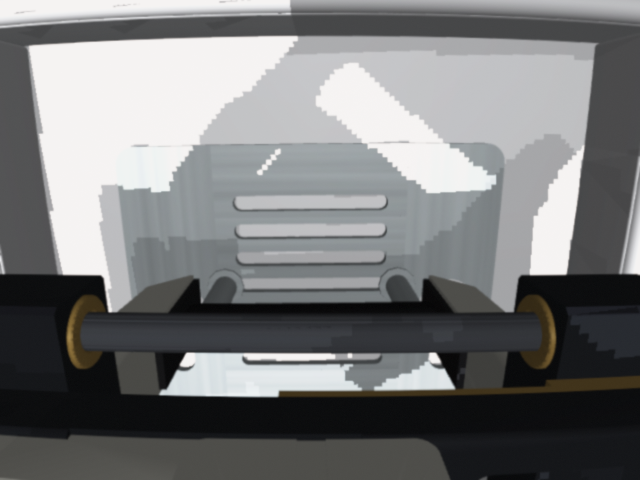

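The guard lies flat inside the walls and the floor carries its weight. Easing the grip to let it settle, then opening.

```bash
python3 -m crank '{"claw":[0.8,0.8,0.8,0.8,0.8,0.8,1,1],"delta_pos":[[0,0,0],[0,0,0],[0,0,0],[0,0,0],[0,0,0],[0,0,0],[0,0,0],[0,0,0]],"roll":[0,0,0,0,0,0,0,0]}' 3
python3 -m crank '{"claw":[1,1,1,1,1,1,1,1],"delta_pos":[[0,0,0],[0,0,0],[0,0,0],[0,0,0],[0,0,-0.05],[0,0,-0.1],[0,0,-0.15],[0,0,-0.2]],"roll":[0,0,0,0,0,0,0,0]}'
python3 - <<'E'
from cell import robot
from h import *
C={n:cam(robot,n) for n in ["scene","wrist"]}
a=cv2.resize(C["scene"]["color"][260:410,200:400],None,fx=3,fy=3)
cv2.imwrite("pics/s10.png",a)
cv2.imwrite("pics/w10.png",C["wrist"]["color"][240:400])
E
```

```text
time: 11.35
tool_pos: [0.3849, -0.235, 0.0257]
tool_rot: [3.141, -0.001, 3.079]
contact_force: [-0.4, 0.6, -0.2]
opening: 0.0915
time: 12.02
tool_pos: [0.3855, -0.2355, 0.0311]
tool_rot: [-3.142, 0.0, 3.079]
contact_force: [0.3, -0.2, -0.4]
opening: 0.0918
```

View pics/s10.png

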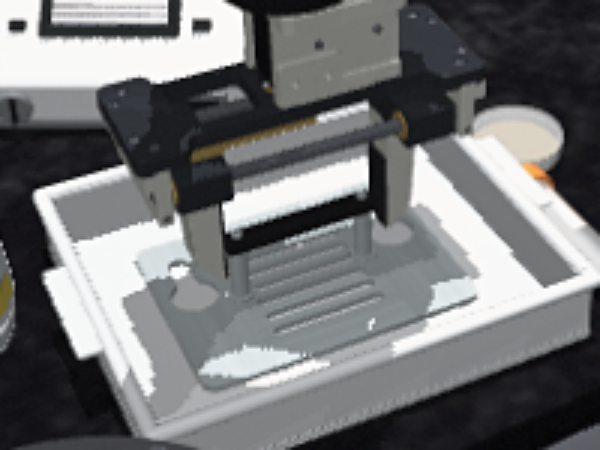

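View pics/w10.png

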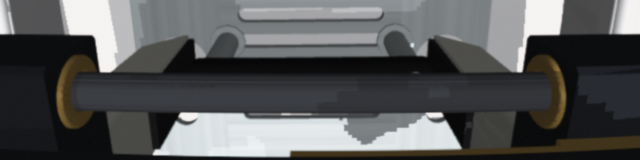

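Released with the guard flat and not following the fingers. Backing straight up.

```bash
python3 -m crank '{"claw":[1,1,1,1,1,1,1,1],"delta_pos":[[0,0,-0.2],[0,0,-0.4],[0,0,-0.6],[0,0,-0.8],[0,0,-1],[0,0,-1.2],[0,0,-1.4],[0,0,-1.6]],"roll":[0,0,0,0,0,0,0,0]}'
python3 -m crank '{"claw":[1,1,1,1,1,1,1,1],"delta_pos":[[0,0,-1],[0,0,-2],[0,0,-3],[0,0,-4],[0,0,-5],[0,0,-5.5],[0,0,-5.5],[0,0,-5.5]],"roll":[0,0,0,0,0,0,0,0]}'
python3 - <<'E'
from cell import robot
from h import *
import pickle
C={n:cam(robot,n) for n in ["scene","side","wrist"]}
pickle.dump(C,open("c11.pkl","wb"))
cv2.imwrite("pics/s11.png",C["scene"]["color"])
cv2.imwrite("pics/d11.png",C["side"]["color"])
cv2.imwrite("pics/w11.png",C["wrist"]["color"])
E
```

```text
time: 12.78
tool_pos: [0.3855, -0.2355, 0.0715]
tool_rot: [-3.142, 0.0, 3.079]
contact_force: [0.2, 0.6, -0.2]
opening: 0.092
time: 13.45
tool_pos: [0.3855, -0.2355, 0.2087]
tool_rot: [-3.141, 0.001, 3.079]
contact_force: [-1.0, 0.1, 0.0]
opening: 0.0913
```

View pics/s11.png

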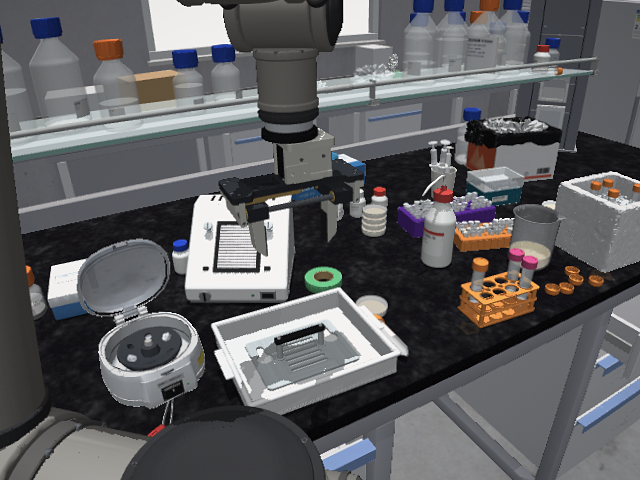

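View pics/d11.png

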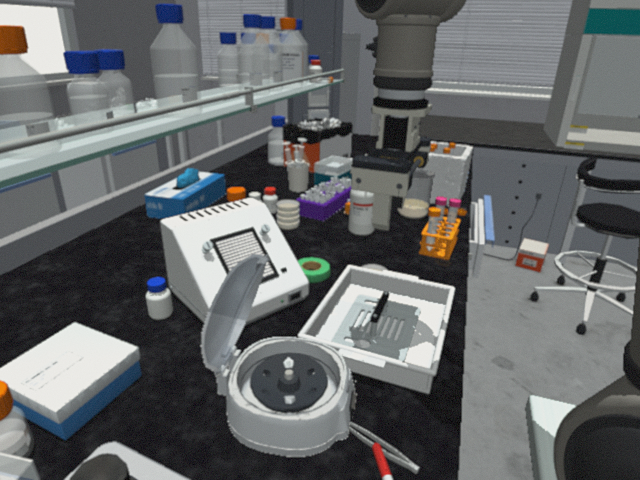

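View pics/w11.png

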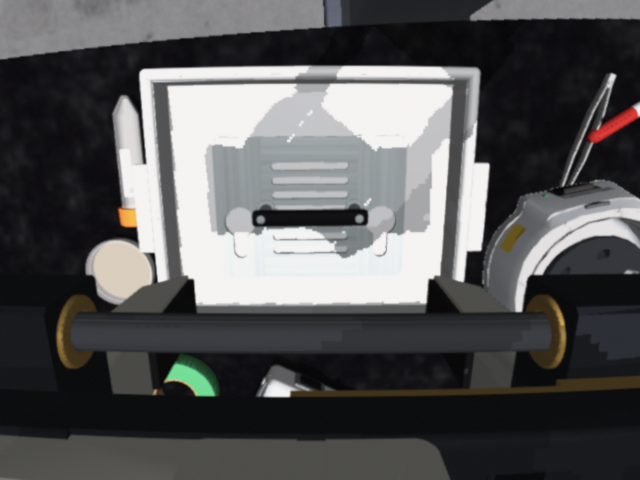

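The guard lies flat and handle-up in mid-tray, and the bystanders look where they were. One last check on handle height and bystander shifts.

Run:
```python
from cell import robot
from h import *
import pickle
np.set_printoptions(precision=4,suppress=True)
C=pickle.load(open("c11.pkl","rb"));c0=pickle.load(open("c0.pkl","rb"))
w,a=C["wrist"],C["scene"]
print("wrist rays on z=.05:",onz(w,(359.5,218),.05),onz(w,(260.5,218),.05))
z=a["color"][315:350,260:340]; m=(z.max(2)<45).astype(np.uint8); n,l,s,ce=cv2.connectedComponentsWithStats(m)
i=1+s[1:,4].argmax(); print(s[i],ce[i]+[260,315],"tri bar mid",tri(w,(310,217.5),a,ce[i]+[260,315]))
for nm,(x0,y0,x1,y1) in dict(tape=(302,262,346,296),bottle=(172,238,189,274),petri=(354,292,390,322),wash=(418,185,458,268)).items():
    print(nm,"mean diff",np.abs(a["color"][y0:y1,x0:x1].astype(int)-c0["scene"]["color"][y0:y1,x0:x1]).mean())
robot.hand_in()
```

```text
wrist rays on z=.05: [ 0.3869 -0.1979  0.05  ] [ 0.3822 -0.2722  0.05  ]
[ 15   9  50  21 337] [298.9674 334.0267] tri bar mid (array([ 0.3858, -0.2349,  0.0429]), np.float64(0.0004027740937847244))
tape mean diff 3.837121212121212
bottle mean diff 4.538671023965142
petri mean diff 5.034567901234568
wash mean diff 6.091566265060241
the job is handed in; nothing more can be done
```

The guard is off the air cleaner and lying flat, handle up, in the middle of the wash tray. I handed the job in at about 13.6 s of the 45 s allowed.

**What I did:** The moves can't tilt the tool, so I gripped the handle bar by its two ends at 60 N. I slid the guard about 28 mm up the slope and lifted it about 29 mm off along the face normal. Then I carried it over the tray, set its low edge on the floor and swung it down flat at 15 N before opening and backing straight up.

**Last checks:**
- **Position:** the middle of the bar measured (0.386, -0.235), inside the tray and clear of its walls.
- **Height:** the bar measured 43 mm above the bench against the expected 45 mm, within the calibration error. The two dots on the bar came out 74.5 mm apart against 74 mm.
- **Forces:** the readings I checked after each move never passed about 3 N, and they were near zero after release.
- **Bystanders:** the tape, bottle, dish and wash bottle look in place. I compared only the average picture difference for each, which was small (4 to 6 grey levels out of 255); I did not measure their positions again.

No check failed. One disagreed mildly: two-view measurements of the guard's low edge while it hung over the tray missed each other by 5 to 7 mm. The tilt they gave still matched 40 degrees.

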